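# Open the sifter dial and shake the chocolate balls into the bowl

## Robot

A 6-joint arm with a two-finger parallel gripper is mounted at the origin on the work surface. World frame = base frame: x ahead of the robot, y to its left, z up, the work surface at z = 0. Lengths are in m, angles in degrees, forces in N, time in s.
With the tool pointing down it reaches from about 0.4 to 0.825 m from the base axis. Payload 7 kg.
Tool frame: the origin (TCP) lies midway between the tips of the shut fingers; the grasp point (between the pads) lies 19 mm behind it; z points along the fingers, y is the line along which they close (so a half turn about z gives the same grasp; the last joint's range is limited). The gripper opens to 88 mm and grips with 3 to 60 N. Pads are 19 mm wide; open, the fingers measure 130 mm over their backs; the gripper's body (78 mm by 193 mm) begins 47 mm behind the grasp point.
Start: joints at [16.507, 20.546, 0.682, 0, -70.136, -16.507], TCP at [0.675, -0, 0.227] pointing down, gripper open.
Joint ranges: [-176.03, 176.03], [-82.01, 121.73], [-58.28, 71.71], [-173.87, 95.51], [-174.79, -0.11], [-173.66, 173.66]. Speed limits (degrees/s): [136.94, 136.94, 172.46, 180, 180, 180].

## Interface

Orientations are given as [roll, pitch, yaw] about the fixed x, y, z axes, in that order (R = Rz(yaw) Ry(pitch) Rx(roll)).
In Python, from plant import ctrl, viewer, close_job gives the robot as it stands. The module is installed in compiled form; this text tells all that it offers.
- The arm moves only by the tool step_arm, never from a script. Its argument "moves" is a list that holds one entry, the list of rows, each a list of 5 numbers: the shift along the world's x, y, z in cm, then the turn about the world's z in rad, then the finger opening in cm, from 0 to 8.76. In form: [[[tx, ty, tz, twist, grip], ...]]. A call has 1 to 10 rows; each row shifts and turns the commanded pose from where the row before left it; what a row does not reach is not made up. A row lasts 1/10 s, in which the tool goes at most 50 mm and 8.59 degrees, less where a joint would pass 70% of its speed; a pose out of reach is approached as far as the arm can. A call with a gripper value outside its range is refused whole. The fingers move at their own pace and stop on an object; the grip force is fixed at half the most. Time passes only in rows, so rows that do not move let the fingers close. It gives the time, the measured TCP pose, the force, the opening and the grip force at its end, in the units of the state.
- ctrl.get_obs(): the state, without advancing time (a new reading comes with each control period).
- viewer.snapshot(name): name is "scene" or "side" or "wrist"; returns (picture, depth): 480x640x3 uint8, blue, green, red; 480x640 float32, m along the optical axis (not along the pixel's ray), 0 where there is no reading.
- viewer.camera_info(name): a dict with "camera_matrix" (3x3 intrinsics, pixels), "k1" (the pictures are not rectified: a ray, as slopes to the right and down, at radius r is drawn at 1 + k1 r^2 times it, then the intrinsics apply), "eye" and "orientation" of the camera in the world. Camera axes: x right, y down, z forward; pixel columns grow to the right and rows downward; lengths in m; the calibration is good to about 2 mm. A picture is of the moment at which its call begins: read the wrist's pose just before it. camera_info takes no time and is no camera call; for the wrist camera it gives the pose at the moment of the call.
- close_job(): hands the job in; it is judged then, once.
The state is a dict: "clock": time; "joint_pos": joint angles; "qvel": joint speeds; "tau": joint torques, N m; "tool_pos": TCP position; "orientation": TCP orientation; "force": force on the tool from outside, world axes, zero at the start; "moment": the same for the moment, N m; "opening": finger opening in m; "gripper_force": force on a finger pad.
Only numpy, scipy, OpenCV 4.12 (cv2) and the standard library are available. Lean on these libraries where they do the work, as an engineer would, in place of code of your own. Each camera call takes 0.05 s, during which the arm holds its last target. There are 200 camera calls.

## Task

While the hexagonal glass jar stands on its cork coaster, turn the dial on its lid so that the largest opening lies over the pour corner (the corner with the black beak). Then pick the jar up, tip it over the white bowl and shake out all four chocolate balls, and stand the jar upright back on its coaster with the dial left on the largest opening. Leave the bowl where it is, and do not disturb the mug, the canister or the paper cups.

Things in the scene. Friction and masses are not known exactly. Their poses are not given: they have to be found in the camera images.
- jar: loose hexagonal clear-glass jar, black collar, 0.4 to 0.5 kg with the dial and balls. Origin: centre of its underside; z up its axis. 60 mm across flats, 69 mm across corners; flats (34 mm wide) face +x and -x, corners lie at +y and -y. Glass 3 mm thick, floor 6 mm, body 96 mm high, 102 mm with the dial, 130 mm with the dial's fin. Pour corner: +y.
- pour_corner (a point): middle of the jar's only way out: a fixed plate under the dial closes the mouth but for a 38 mm wide window here, 19 mm towards +y from the jar's axis, 102 mm up. Axes as the jar's. Below it a black beak 83 to 91 mm up sticks out 14 mm. Balls roll out along this corner when it is the low side and the jar is tipped some 105 to 115 degrees from upright.
- dial (a joint): angle (rad) of the grey dial on the lid about the jar's z axis, positive counter-clockwise from above. 0: largest opening over the pour corner. Starts at 1.3 to 1.7 (large opening towards the jar's -x side, way out barred): turn it clockwise. No stop or click at 0 (range -1.9 to 1.9); friction 0.015 N m holds it where left. Balls pass within about 0.4 of 0.
- dial_grip (a point): point on the dial's axis, 118 mm above the jar's underside, in the upright grey fin by which the dial is turned. The fin is 30 mm long along this x axis, 8 mm thick along y, 28 mm high, on a disc 72 mm across and 6 mm thick. The large opening is a sector of some 130 degrees on this +y side; the medium and narrow slots are too small for the balls.
- dial_opening (a point): middle of the dial's largest opening: 19 mm from the dial's axis at the disc's upper face (102 mm above the jar's underside).
- coaster: round cork coaster fixed to the counter, 120 mm across and 5 mm thick, on which the jar stands centred at the start. Origin: centre of its underside on the counter.
- bowl: white ceramic bowl, loose, 0.45 kg, 136 mm across the rim, 55 mm high, walls and floor about 4 to 5 mm thick. Origin: centre of its underside; z up.
- ball0: hard chocolate ball, 17 mm across, 10 g, inside the jar at the start. Origin: its centre.
- ball1: as ball0
- ball2: as ball0
- ball3: as ball0
- mug: bystander: white mug, 80 mm across, 90 mm high. Origin: centre of its underside.
- canister: bystander: black closed canister, 90 mm across, 120 mm high. Origin: centre of its underside.
- cups: bystander: stack of three paper cups, 72 mm across, 97 mm high, light. Origin: centre of its underside.
Not all that is in view belongs to the job. What is shaped like the jar but orange or purple is not meant. Several things have the shape of the coaster; the one meant has the colours described above.

How it is judged (in metres and radians):
On the way, in this order (a step that is already met when the one before it is completed fails the run):
1. the dial is turned to the largest opening (within 0.3 rad) while the jar stands upright on its coaster (value of joint dial between -0.3 and 0.3 rad and angle between jar's own z axis and vertical below 0.15 rad and horizontal distance between jar and coaster below 0.04 m and height (world z) of jar below 0.015 m), for 0.2 s.
2. all four balls lie in the bowl (horizontal distance between each of ball0, ball1, ball2, ball3 and bowl below 0.06 m and height (world z) of ball0 between 0.0115 and 0.055 m and height (world z) of ball1 between 0.0115 and 0.055 m and height (world z) of ball2 between 0.0115 and 0.055 m and height (world z) of ball3 between 0.0115 and 0.055 m), for 0.2 s.
At the end, for the whole second after the job is handed in: all four balls are in the bowl, which stands upright; the jar stands upright and at rest on its coaster, its centre within 30 mm of the coaster's, the dial within 0.4 rad of the largest opening; nothing is held (all of step 2 and angle between each of jar, bowl's own z axis and vertical below 0.1 rad and horizontal distance between jar and coaster below 0.03 m and height (world z) of jar between 0.002 and 0.01 m and linear speed of jar below 0.03 m/s and value of joint dial between -0.4 and 0.4 rad); the robot touches nothing.
It fails at once if the bowl is pushed more than 40 mm (distance of bowl from where it was at the start of the episode above 0.04 m).
It fails at once if the mug, the canister or the cups are moved more than 30 mm or tipped over (distance of any of mug, canister, cups from where it was at the start of the episode above 0.03 m or angle between any of mug, canister, cups's own z axis and vertical above 0.4 rad).
It also fails if it takes over 69 s, if anything falls off the work surface, if the arm or the gripper's body presses on something with over 40 N, if the wrist force passes 120 N, or if a joint passes its speed limit or range.

## Working session

There is one attempt and no reset: what is moved stays moved. The work goes in short steps, Python scripts to look and compute and a tool call to move; the robot and the scene stay as the last step left them, time stands still between calls to the robot, and variables do not carry over. Pictures are saved under pics/ and viewed, at most 10 in all, crops included, and the job is handed in when it is done.

Besides the shell and the picture viewer there is one more tool, called after ">>>" as name(argument=value, ...) on one line, values as JSON. step_arm: Moves the arm, as the interface text tells. Its arguments: {"type":"object","properties":{"moves":{"type":"array","items":{"type":"array","items":{"type":"array","items":{"type":"number"}}}}},"required":["moves"]}

```bash
mkdir -p pics
cat > h.py <<'E'
import numpy as np,cv2,pickle
from plant import ctrl,viewer
def snap(n,tag):
    i=viewer.camera_info(n); p,d=viewer.snapshot(n)
    cv2.imwrite(f'pics/{tag}.png',p); pickle.dump((i,p,d),open(f'pics/{tag}.pkl','wb')); return i,p,d
def load(tag): return pickle.load(open(f'pics/{tag}.pkl','rb'))
def rot(i):
    o=np.array(i['orientation'],float)
    if o.shape==(3,3): return o
    from scipy.spatial.transform import Rotation as R
    return R.from_euler('xyz',o,degrees=True).as_matrix()
def ray(i,u,v):
    K=np.array(i['camera_matrix']); x=np.array([(u-K[0,2])/K[0,0],(v-K[1,2])/K[1,1]]); s=x.copy()
    for _ in range(20): s=x/(1+i['k1']*(s@s))
    return np.array(i['eye']),rot(i)@np.array([s[0],s[1],1])
def onz(i,u,v,z):
    e,d=ray(i,u,v); return e+d*(z-e[2])/d[2]
def pt(i,d,u,v):
    e,r=ray(i,u,v); return e+r*d[int(round(v)),int(round(u))]
E
python3 - <<'E'
from h import *
print(ctrl.get_obs())
for n in ['scene','side','wrist']:
    i,p,d=snap(n,n+'0'); print(n,i)
E
```

```text
{'clock': 0.0, 'joint_pos': array([ 1.65059053e+01,  2.05916118e+01,  6.34315252e-01, -1.82558518e-02,
       -7.01355826e+01, -1.65079042e+01]), 'qvel': array([-0.04120395, -0.04806445,  0.01533382,  0.10460586,  0.08357078,
       -0.04497256]), 'tau': array([-8.00930356e-04, -5.82726967e+01,  2.93058443e+01,  6.99745238e+00,
        6.93249181e-03, -2.06530804e-04]), 'tool_pos': array([ 6.74521599e-01, -4.75206346e-05,  2.25630667e-01]), 'orientation': array([ 1.79906073e+02, -9.93941253e-03, -9.00082079e+01]), 'force': array([ 0.07306212, -0.85119449, -0.38025966]), 'moment': array([ 0.01813682, -0.00962507, -0.03327051]), 'gripper_force': 0.0, 'opening': 0.08761392218890329}
scene {'camera_matrix': array([[526.52930009,   0.        , 322.81416652],
       [  0.        , 526.52930009, 235.1167394 ],
       [  0.        ,   0.        ,   1.        ]]), 'k1': 0.012029702712738207, 'eye': array([ 1.28092695, -0.2423226 ,  0.88555905]), 'orientation': array([-136.72781163,   -0.38866677,   73.6272532 ])}
side {'camera_matrix': array([[520.54403238,   0.        , 323.6694586 ],
       [  0.        , 520.54403238, 242.1069496 ],
       [  0.        ,   0.        ,   1.        ]]), 'k1': -0.1156486193796198, 'eye': array([0.47937392, 0.63843475, 0.6360257 ]), 'orientation': array([-130.48232735,    0.99239517, -175.45301858])}
wrist {'camera_matrix': array([[422.96548981,   0.        , 315.54811872],
       [  0.        , 422.96548981, 239.03691923],
       [  0.        ,   0.        ,   1.        ]]), 'k1': -0.06299116875910378, 'eye': array([ 0.67513681, -0.07715789,  0.38418779]), 'orientation': array([ 1.63385679e+02, -8.24631921e-02, -1.79958194e+02])}
```

View pics/scene0.png

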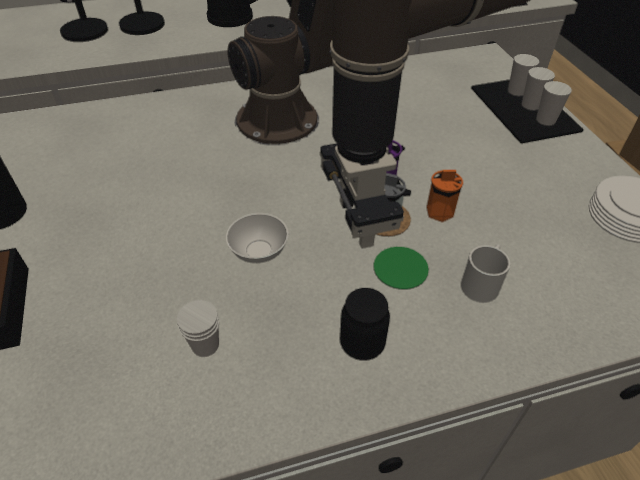

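View pics/side0.png

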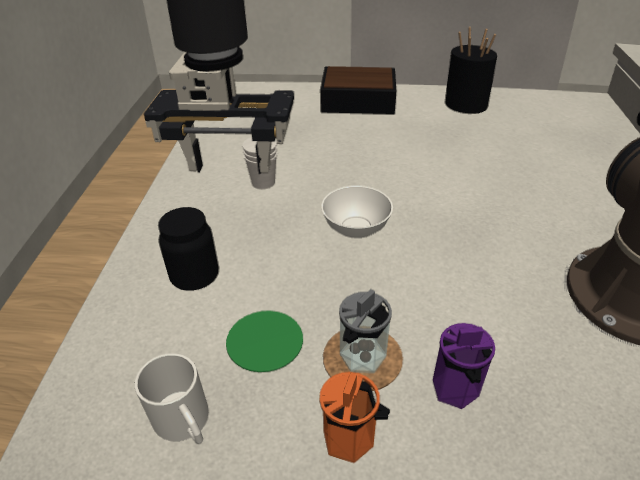

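Run:
```python
from h import *
i,p,d=load('side0')
for n,u,v,z in [('coaster c',363,358,.005),('bowl rim c',357,209,.055),('purple top',467,345,.1),('orange top',350,395,.1),('jar disc',365,312,.107),('fin',366,300,.13),('mug top',168,382,.09),('canister top',183,223,.12),('cups',261,150,.097),('green',265,340,.005)]:
    print(n,onz(i,u,v,z).round(3),pt(i,d,u,v).round(3))
a=cv2.resize(p[260:470,290:520],None,fx=2.6,fy=2.6,interpolation=cv2.INTER_CUBIC)
i,w,d=load('wrist0'); b=cv2.resize(w,None,fx=.3,fy=.3)
b=cv2.resize(w[:, :],(597,448)) 
cv2.imwrite('pics/c1.png',a); cv2.imwrite('pics/c2.png',w)
```

```text
coaster c [0.469 0.163 0.005] [0.47  0.189 0.039]
bowl rim c [ 0.489 -0.137  0.055] [ 0.49  -0.192  0.014]
purple top [0.337 0.207 0.1  ] [0.338 0.209 0.103]
orange top [0.485 0.29  0.1  ] [0.485 0.304 0.121]
jar disc [0.47  0.163 0.107] [0.47  0.165 0.109]
fin [0.47  0.163 0.13 ] [0.47  0.163 0.13 ]
mug top [0.713 0.283 0.09 ] [0.738 0.245 0.033]
canister top [0.768 0.002 0.12 ] [0.769 0.    0.119]
cups [ 0.689 -0.271  0.097] [0.624 0.011 0.264]
green [0.621 0.139 0.005] [0.621 0.138 0.004]
```

View pics/c1.png

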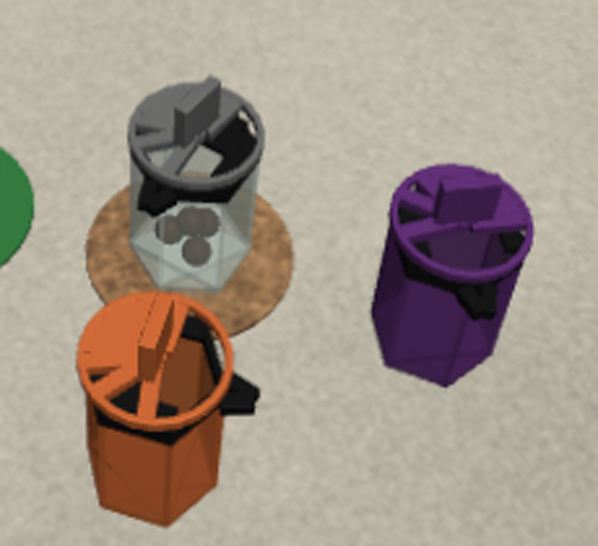

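View pics/c2.png

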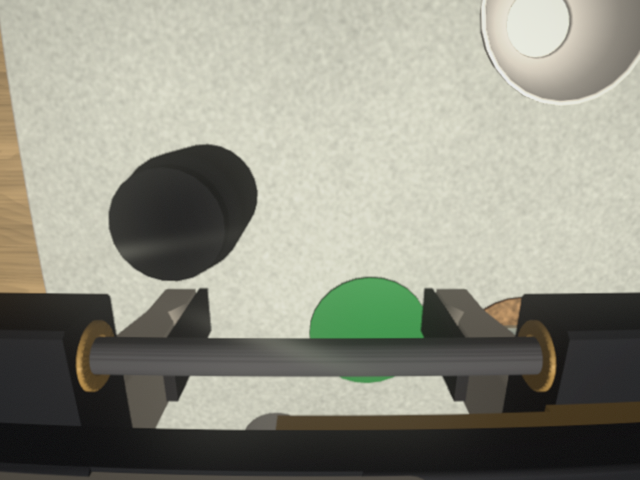

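>>> step_arm(moves=[[[4,0,2,0,8.7],[4,0,2,0,8.7],[4,0,0,0,8.7],[4,0,0,0,8.7],[4,0,0,0,8.7],[4,0,0,0,8.7],[4,0,0,0,8.7],[4,0,0,0,8.7]]])

```text
clock: 0.95
tool_pos: [0.9792, -0.0013, 0.2595]
orientation: [-179.4, -0.2, -90.0]
force: [109.5, 37.5, 129.5]
opening: 0.0867
gripper_force: 0.0
```

>>> step_arm(moves=[[[0,0,0,0,8.7],[0,0,0,0,8.7]]])

```text
clock: 1.15
tool_pos: [0.9787, 0.0001, 0.2545]
orientation: [-179.8, -0.1, -90.0]
force: [-0.2, -0.8, 1.5]
opening: 0.0872
gripper_force: 0.0
```

Run:
```python
from h import *
o=ctrl.get_obs(); print({k:np.round(v,3) for k,v in o.items()})
```

```text
{'clock': np.float64(1.15), 'joint_pos': array([  11.384,   57.644,   71.515,    0.195, -103.664,  -11.339]), 'qvel': array([ 0.224, -5.669,  5.042,  1.67 ,  0.402, -0.108]), 'tau': array([-4.2200e-01, -9.3575e+01,  2.7441e+01,  6.5410e+00, -1.5000e-01,
        9.0000e-03]), 'tool_pos': array([0.979, 0.   , 0.255]), 'orientation': array([-1.79759e+02, -1.45000e-01, -9.00030e+01]), 'force': array([-0.154, -0.813,  1.518]), 'moment': array([-0.068,  0.009, -0.044]), 'gripper_force': np.float64(0.0), 'opening': np.float64(0.087)}
```

>>> step_arm(moves=[[[-3,1.5,0,0,8.7],[-4.2,2.4,0,0,8.7],[-4.2,2.4,0,0,8.7],[-4.2,2.4,0,0,8.7],[-4.2,2.4,0,0,8.7],[-4.2,2.4,0,0,8.7],[-4.2,2.4,0,0,8.7],[-4.2,2.4,0,0,8.7],[-4.2,2.4,0,0,8.7],[-4.2,2.4,0,0,8.7]]])

```text
clock: 2.15
tool_pos: [0.5792, 0.2294, 0.2671]
orientation: [-178.8, 0.3, -90.0]
force: [-0.4, 1.0, 0.2]
opening: 0.0868
gripper_force: 0.0
```

>>> step_arm(moves=[[[-4,2.4,0,0,8.7],[-4,2.4,0,0,8.7],[-2,1,0,0,8.7],[0,0,0,0,8.7]]])

```text
clock: 2.55
tool_pos: [0.4785, 0.2883, 0.2674]
orientation: [-178.9, 0.4, -89.8]
force: [0.4, 0.8, -0.2]
opening: 0.0871
gripper_force: 0.0
```

Run:
```python
from h import *
o=ctrl.get_obs(); print(o['tool_pos'],o['orientation'])
i,p,d=snap('wrist','w1'); print(i['eye'],i['orientation'])
```

```text
[0.47847051 0.28831913 0.2673717 ] [-178.89586719    0.39840704  -89.79140583]
[0.47606143 0.21006929 0.4252571 ] [ 162.97762153    1.10807715 -179.74998427]
```

View pics/w1.png

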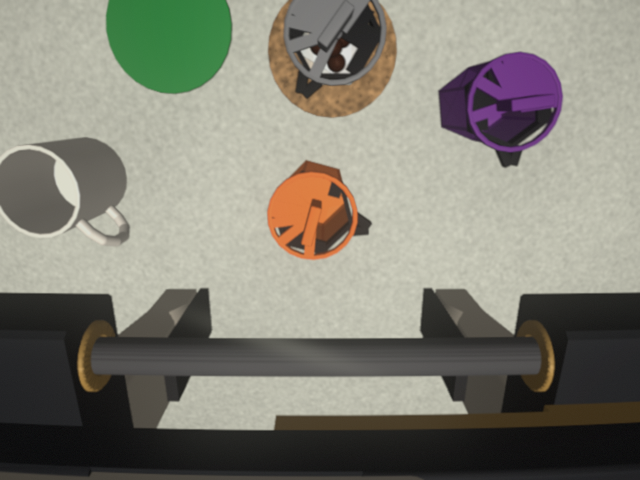

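>>> step_arm(moves=[[[0,-2,0,0,8.7],[0,-3,0,0,8.7],[0,-3,0,0,8.7],[0,0,0,0,8.7],[0,0,0,0,8.7]]])

```text
clock: 3.1
tool_pos: [0.4807, 0.2046, 0.2637]
orientation: [-179.1, 0.1, -90.1]
force: [1.0, 0.6, 0.6]
opening: 0.0868
gripper_force: 0.0
```

Run:
```python
from h import *
o=ctrl.get_obs(); print(o['tool_pos'],o['orientation'],o['joint_pos'])
i,p,d=snap('wrist','w2'); print(i['eye'],i['orientation'])
u0,v0=240,40
a=cv2.resize(p[v0:v0+190,u0:u0+220],None,fx=3,fy=3,interpolation=cv2.INTER_CUBIC); cv2.imwrite('pics/c3.png',a)
# heights map
D=np.zeros((190,220,3))
for v in range(190):
  for u in range(220): D[v,u]=pt(i,d,u+u0,v+v0)
s=np.hypot(D[...,0]-.47,D[...,1]-.163)<.05
for lo,hi in [(.125,.14),(.103,.111),(.085,.098)]:
  m=s&(D[...,2]>lo)&(D[...,2]<hi); q=D[m][:,:2]
  c,sz,an=cv2.minAreaRect(q.astype(np.float32)*1000); cc,r=cv2.minEnclosingCircle(q.astype(np.float32)*1000)
  print(lo,m.sum(),D[m].mean(0).round(4),c,sz,an,'circ',cc,r)
```

```text
[0.48065314 0.20456365 0.2637491 ] [-1.79133573e+02  6.18576913e-02 -9.01415841e+01] [ 45.03922254   4.18242998 -15.87151994   0.61041159 -69.29250899
 -45.39385943]
[0.47842318 0.12725238 0.42209314] [163.31677805   0.86921249 179.90635091]
0.125 580 [0.4691 0.1566 0.1348] (468.9641418457031, 157.10450744628906) (30.302459716796875, 8.233796119689941) 53.95844268798828 circ (469.11480712890625, 156.8824920654297) 15.249485969543457
0.103 4505 [0.4733 0.1499 0.107 ] (469.0160217285156, 156.74818420410156) (71.37040710449219, 71.74986267089844) 46.80362319946289 circ (468.8472900390625, 156.95277404785156) 36.20156478881836
0.085 577 [0.4787 0.1831 0.096 ] (467.83038330078125, 170.0763702392578) (66.35992431640625, 55.088722229003906) 8.715176582336426 circ (470.769775390625, 167.87701416015625) 39.365806579589844
```

View pics/c3.png

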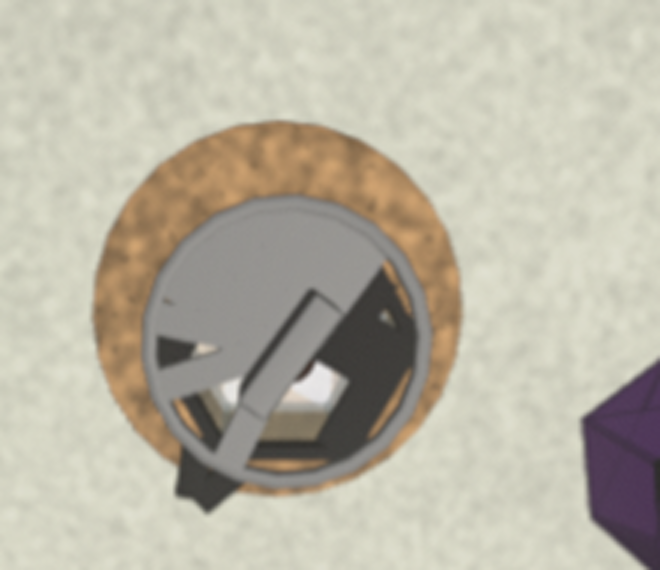

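Run:
```python
from h import *
i,p,d=load('w2'); c=np.array([.469,.157])
for u,v in [(180,495),(208,513),(206,500),(240,487)]:
    q=onz(i,240+u/3,40+v/3,.096)[:2]-c; print(u,v,q.round(4),np.degrees(np.arctan2(q[1],q[0])).round(1),np.hypot(*q).round(4))
D=np.array([[*pt(i,d,u,v)] for v in range(150,215) for u in range(285,340)]); q=D[:,:2]-c; r=np.hypot(*q.T)
m=(r>.0375)&(D[:,2]>.075)&(D[:,2]<.102); print(m.sum(),np.degrees(np.arctan2(q[m,1].mean(),q[m,0].mean())),r[m].max(),D[m,2].mean(),np.degrees(np.arctan2(q[m,1],q[m,0])).min(),np.degrees(np.arctan2(q[m,1],q[m,0])).max())
# flats of hexagon: coaster centre
i2,p2,_=load('side0')
```

```text
180 495 [0.0267 0.0401] 56.3 0.0482
208 513 [0.0194 0.0449] 66.6 0.0489
206 500 [0.0199 0.0414] 64.3 0.0459
240 487 [0.011  0.0379] 73.8 0.0395
262 60.04518110157975 0.04913571637560274 0.09637377211970173 45.868598788256875 74.44268298968338
```

>>> step_arm(moves=[[[-0.4,-1.6,-1,-0.128,8.7],[-0.4,-1.6,-2,-0.125,8.7],[-0.4,-1.5,-2,-0.125,6],[0,0,-2,-0.125,4],[0,0,-2,-0.125,3],[0,0,0,0,3],[0,0,0,0,3]]])

```text
clock: 3.85
tool_pos: [0.468, 0.1591, 0.1726]
orientation: [-179.3, -0.1, -125.7]
force: [-0.3, 0.6, -0.4]
opening: 0.0526
gripper_force: 0.0
```

>>> step_arm(moves=[[[0.1,-0.2,-1.5,0,3],[0,0,-2,0,3],[0,0,-2,0,3],[0,0,-0.4,0,3],[0,0,0,0,0.5],[0,0,0,0,0.5],[0,0,0,0,0.5],[0,0,0,0,0.5],[0,0,0,0,0.5]]])

```text
clock: 4.75
tool_pos: [0.4691, 0.1571, 0.1141]
orientation: [-179.3, 0.0, -126.0]
force: [-0.9, 0.4, 6.4]
opening: 0.0078
gripper_force: 30.0
```

>>> step_arm(moves=[[[0,0,0,-0.12,0.5],[0,0,0,-0.12,0.5],[0,0,0,-0.12,0.5],[0,0,0,-0.12,0.5],[0,0,0,-0.12,0.5],[0,0,0,-0.12,0.5],[0,0,0,-0.12,0.5],[0,0,0,-0.12,0.5],[0,0,0,-0.12,0.5],[0,0,0,-0.12,0.5]]])

```text
clock: 5.75
tool_pos: [0.4693, 0.1569, 0.1142]
orientation: [-179.4, 0.0, 165.0]
force: [-0.4, -2.3, 6.5]
opening: 0.0078
gripper_force: 30.0
```

>>> step_arm(moves=[[[0,0,0,-0.12,0.5],[0,0,0,-0.13,0.5],[0,0,0,0,0.5],[0,0,0,0,3],[0,0,0,0,3],[0,0,0,0,3],[0,0,1,0,3],[0,0,2,0,3],[0,0,2,0,5],[0,0,2,0,8.7]]])

```text
clock: 6.75
tool_pos: [0.4684, 0.1566, 0.1844]
orientation: [-179.3, -0.1, 151.0]
force: [0.1, -0.2, 0.5]
opening: 0.0408
gripper_force: 0.0
```

>>> step_arm(moves=[[[0,0,2,0.14,8.7],[0,2,2,0.14,8.7],[0.5,2,2,0.14,8.7],[0.5,1.5,1,0.14,8.7],[0,0,0,0.14,8.7],[0,0,0,0.14,8.7],[0,0,0,0.14,8.7],[0,0,0,0.14,8.7],[0,0,0,0.14,8.7],[0,0,0,0.14,8.7]]])

```text
clock: 7.75
tool_pos: [0.4784, 0.2116, 0.2537]
orientation: [-179.3, -0.1, -128.5]
force: [-0.3, -0.4, -0.9]
opening: 0.087
gripper_force: 0.0
```

```bash
cat > m.py <<'E'
from h import *
def meas(tag,c0,cam='wrist'):
    i,p,d=snap(cam,tag); e=np.array(i['eye'])
    vv,uu=np.mgrid[0:480,0:640]; K=np.array(i['camera_matrix'])
    x=np.stack([(uu-K[0,2])/K[0,0],(vv-K[1,2])/K[1,1]],-1); s=x.copy()
    for _ in range(8): s=x/(1+i['k1']*(s**2).sum(-1,keepdims=True))
    D=e+(np.concatenate([s,np.ones((480,640,1))],-1)*d[...,None])@rot(i).T
    return i,p,D,np.hypot(D[...,0]-c0[0],D[...,1]-c0[1])
E
python3 - <<'E'
from m import *
o=ctrl.get_obs(); print(o['clock'],o['tool_pos'],o['orientation'],o['joint_pos'])
i,p,D,r=meas('w3',(.469,.157))
for lo,hi in [(.125,.145),(.103,.111)]:
  m=(r<.05)&(D[...,2]>lo)&(D[...,2]<hi); q=D[m][:,:2].astype(np.float32)*1000
  if m.sum()>5: print(m.sum(),cv2.minAreaRect(q),cv2.minEnclosingCircle(q))
u,v=np.where(r<.06); print(u.min(),u.max(),v.min(),v.max())
cv2.imwrite('pics/c4.png',cv2.resize(p[u.min():u.max(),v.min():v.max()],None,fx=2.5,fy=2.5))
E
```

```text
7.75 [0.47836609 0.21164602 0.25374708] [-1.79290963e+02 -5.98691576e-02 -1.28503427e+02] [ 45.92803751   4.95985526 -16.38883      0.76396043 -68.64382301
 -84.70925887]
621 ((469.0174255371094, 157.02500915527344), (8.25059700012207, 29.991230010986328), 60.263065338134766) ((468.9382629394531, 156.85433959960938), 15.191328048706055)
4713 ((469.16290283203125, 157.0397491455078), (70.95611572265625, 71.53104400634766), 60.353546142578125) ((469.1416015625, 156.8848419189453), 36.22877883911133)
0 479 0 639
```

View pics/c4.png

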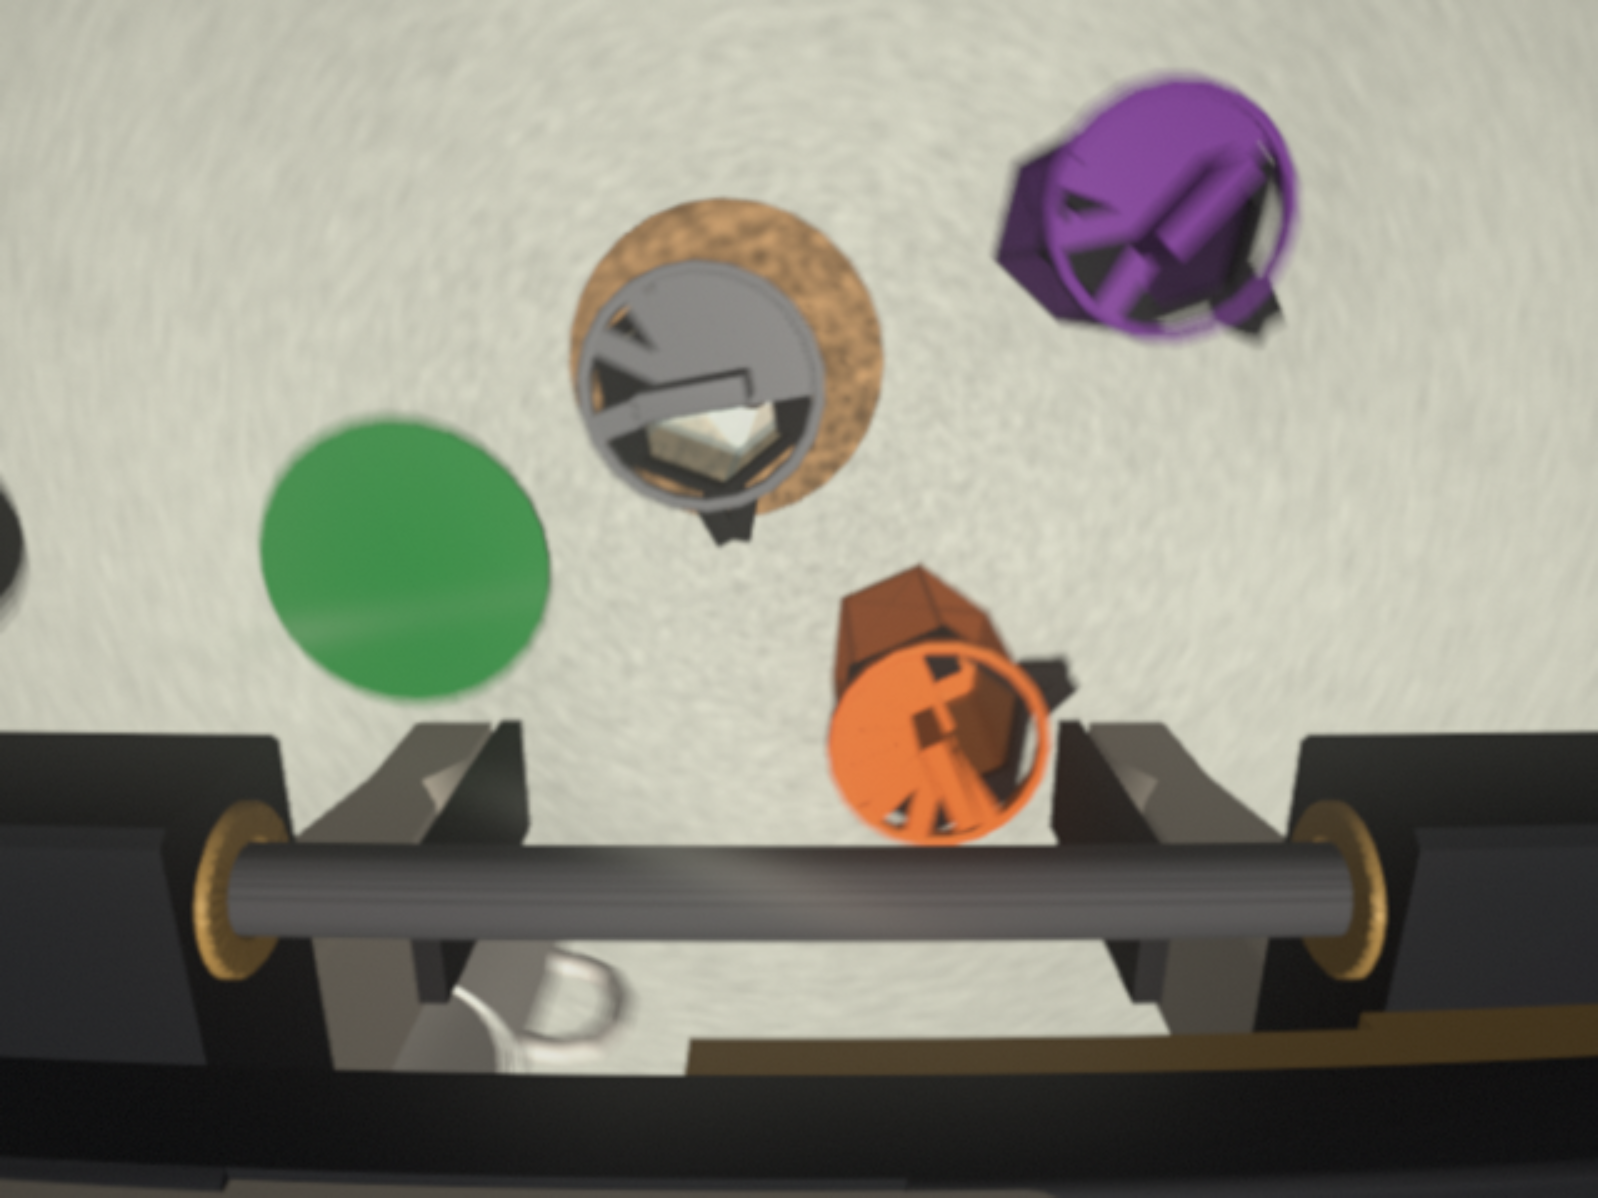

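>>> step_arm(moves=[[[-0.3,-1.8,0,0.083,8.7],[-0.3,-1.8,-2,0.083,8.7],[-0.35,-1.8,-2,0,8.7],[0,0,-2,0,8.7],[0,0,-2,0,8.7],[0,0,0,0,8.7],[0,0,0,0,8.7]]])

```text
clock: 8.5
tool_pos: [0.4692, 0.1577, 0.1738]
orientation: [-179.3, -0.1, -119.4]
force: [1.1, 1.4, -0.3]
opening: 0.0871
gripper_force: 0.0
```

>>> step_arm(moves=[[[0,-0.1,-2,0,8.7],[0,0,-2,0,8.7],[0,0,-2,0,8.7],[0,0,-1.5,0,8.7],[0,0,0,0,8.7],[0,0,0,0,6],[0,0,0,0,6],[0,0,0,0,6],[0,0,0,0,6],[0,0,0,0,6]]])

```text
clock: 9.5
tool_pos: [0.4696, 0.1573, 0.0993]
orientation: [-179.2, 0.0, -119.3]
force: [-3.2, 1.6, 6.9]
opening: 0.0704
gripper_force: 30.0
```

>>> step_arm(moves=[[[0,0,0.5,0,6],[0,0,1,0,6],[0,0,1.5,0,6],[0,0,2,0,6],[0,0,2,0,6],[0,0,2,0,6],[0,0,2,0,6],[0,0,1.5,0,6],[0,0,0,0,6],[0,0,0,0,6]]])

```text
clock: 10.5
tool_pos: [0.4685, 0.1565, 0.2228]
orientation: [-179.3, -0.1, -119.4]
force: [1.0, -0.6, -4.0]
opening: 0.07
gripper_force: 30.0
```

Run:
```python
from m import *
o=ctrl.get_obs(); print(o['tool_pos'],o['orientation'],o['opening'],o['force'])
i,p,D,r=meas('s1',(.489,-.137),'side')
m=(r<.09)&(D[...,2]>.045)&(D[...,2]<.065); q=D[m][:,:2].astype(np.float32)*1000
print(m.sum(),cv2.minEnclosingCircle(q),np.percentile(D[m][:,2],[50,99]))
i,p2,D,r=meas('sc1',(.489,-.137),'scene')
m=(r<.09)&(D[...,2]>.045)&(D[...,2]<.065); q=D[m][:,:2].astype(np.float32)*1000
print(m.sum(),cv2.minEnclosingCircle(q))
a=cv2.resize(p[80:440,250:490],None,fx=1.6,fy=1.6); cv2.imwrite('pics/c5.png',a)
```

```text
[0.46851181 0.15650909 0.22280706] [-1.79326109e+02 -6.56401393e-02 -1.19356873e+02] 0.06998621650282952 [ 1.01438875 -0.62321268 -4.02373764]
145 ((490.2185974121094, -149.7342987060547), 67.3171615600586) [0.05081804 0.05474185]
580 ((490.3896789550781, -154.981689453125), 69.50936126708984)
```

View pics/c5.png

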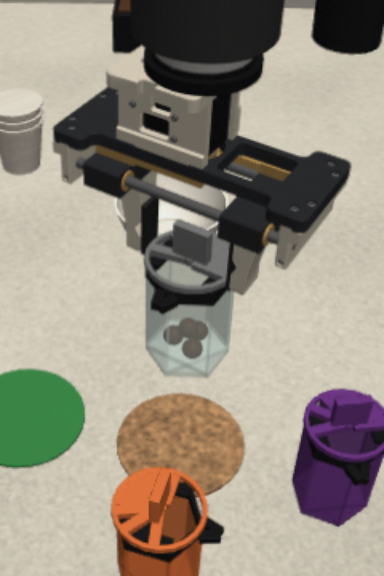

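Run:
```python
import pickle
from h import *
for t in ['side0','scene0']:
    i,p,d=load(t); e=np.array(i['eye'])
    q=[];f=[]
    for v in range(170,270):
        for u in range(215,400):
            if t=='scene0' and u>300: continue
            P=pt(i,d,u,v)
            if np.hypot(P[0]-.489,P[1]+.145)<.09:
                if P[2]>.049: q.append(P[:2]*1000)
                elif P[2]>.008 : f.append(P)
    q=np.array(q,np.float32); print(t,len(q),cv2.minEnclosingCircle(q),cv2.fitEllipse(q))
    f=np.array(f); r=np.hypot(f[:,0]-.490,f[:,1]+.15)
    for lo in np.arange(.008,.05,.007):
        m=abs(f[:,2]-lo-.0035)<.0035
        if m.any(): print(round(lo,3),np.percentile(r[m],[5,50,95]).round(3))
```

```text
side0 473 ((490.69696044921875, -150.87452697753906), 68.72357177734375) ((490.4084777832031, -149.7777862548828), (130.4265594482422, 130.65484619140625), 137.18121337890625)
0.008 [0.031 0.039 0.045]
0.015 [0.043 0.047 0.052]
0.022 [0.049 0.054 0.058]
0.029 [0.055 0.058 0.061]
0.036 [0.058 0.061 0.063]
0.043 [0.06  0.063 0.065]
scene0 415 ((491.2174377441406, -153.57659912109375), 69.03478240966797) ((492.0699462890625, -154.1125030517578), (129.2925262451172, 130.2970428466797), 78.40470886230469)
0.008 [0.025 0.036 0.045]
0.015 [0.037 0.044 0.052]
0.022 [0.044 0.051 0.058]
0.029 [0.05  0.056 0.063]
0.036 [0.053 0.059 0.066]
0.043 [0.056 0.062 0.067]
```

>>> step_arm(moves=[[[0,-1,0,0,6],[-0.2,-2,0,0,6],[-0.3,-3,0,0,6],[-0.3,-3,0,0,6],[-0.3,-3,0,0,6],[-0.3,-3,0,0,6],[-0.3,-3,0,0,6],[-0.3,-3,0,0,6],[-0.3,-3,0,0,6],[-0.3,-3,0,0,6]]])

```text
clock: 11.6
tool_pos: [0.442, -0.1149, 0.2225]
orientation: [-179.4, -0.1, -119.3]
force: [0.7, -0.0, -3.5]
opening: 0.0705
gripper_force: 30.0
```

>>> step_arm(moves=[[[-0.3,-3,0,0,6],[-0.3,-3,0,0,6],[-0.2,-3,0,0,6],[-0.2,-2.5,0,0,6],[-0.2,-1.8,0,0,6],[0,-1,0,0,6],[0,0,0,0,6],[0,0,0,0,6],[0,0,0,0,6]]])

```text
clock: 12.5
tool_pos: [0.4309, -0.2557, 0.2229]
orientation: [-179.3, -0.1, -119.3]
force: [-1.2, -0.1, -4.1]
opening: 0.0701
gripper_force: 30.0
```

Run:
```python
import numpy as np
p=np.array([.485,.875])
th=np.arange(0,121,5); s=88-8*np.clip(th/90,0,1); t=np.radians(th)
a=-67-34.5*np.cos(t)+s*np.sin(t); z=55+34.5*np.sin(t)+s*np.cos(t)-4.7
da=np.diff(a);dz=np.diff(z)
for k in range(len(th)): 
    print(th[k],a[k].round(1),z[k].round(1), '' if k==0 else (np.round([*(da[k-1]*p),dz[k-1]],1)/10))
```

```text
0 -101.5 138.3 
5 -93.7 140.5 [0.38 0.68 0.22]
10 -85.8 142.1 [0.38 0.69 0.15]
15 -77.9 142.9 [0.39 0.7  0.09]
20 -69.9 143.1 [0.39 0.7  0.02]
25 -62.0 142.6 [ 0.38  0.69 -0.05]
30 -54.2 141.5 [ 0.38  0.68 -0.12]
35 -46.6 139.6 [ 0.37  0.67 -0.18]
40 -39.1 137.2 [ 0.36  0.65 -0.25]
45 -32.0 134.1 [ 0.35  0.63 -0.31]
50 -25.2 130.4 [ 0.33  0.6  -0.37]
55 -18.7 126.2 [ 0.31  0.57 -0.42]
60 -12.7 121.5 [ 0.29  0.53 -0.47]
65 -7.1 116.3 [ 0.27  0.49 -0.52]
70 -2.0 110.7 [ 0.25  0.45 -0.56]
75 2.6 104.7 [ 0.22  0.4  -0.6 ]
80 6.7 98.3 [ 0.2   0.35 -0.64]
85 10.1 91.7 [ 0.17  0.3  -0.66]
90 13.0 84.8 [ 0.14  0.25 -0.69]
95 15.7 77.7 [ 0.13  0.24 -0.71]
100 17.8 70.4 [ 0.1   0.18 -0.73]
105 19.2 62.9 [ 0.07  0.12 -0.75]
110 20.0 55.4 [ 0.04  0.07 -0.76]
115 20.1 47.8 [ 0.01  0.01 -0.76]
120 19.5 40.2 [-0.03 -0.05 -0.76]
```

>>> step_arm(moves=[[[0,0,-1,0,6],[0,0,-1.5,0,6],[0,0,-2,0,6],[0,0,-2,0,6],[0,0,-1.5,0,6],[0,0,-0.5,0,6],[0.1,0,0,0,6],[0,0,0,0,6]]])

```text
clock: 13.3
tool_pos: [0.4327, -0.2563, 0.1387]
orientation: [-179.2, -0.1, -119.3]
force: [-0.4, -0.2, -3.7]
opening: 0.0704
gripper_force: 30.0
```

>>> step_arm(moves=[[[0.44,0.8,0,0,6],[0.44,0.8,0,0,6],[0.38,0.68,0.22,0,6],[0.38,0.69,0.15,0,6],[0.39,0.7,0.09,0,6],[0.39,0.7,0.02,0,6],[0.38,0.69,-0.05,0,6],[0.38,0.68,-0.12,0,6],[0.37,0.67,-0.18,0,6],[0.36,0.65,-0.25,0,6]]])

```text
clock: 14.3
tool_pos: [0.4718, -0.1851, 0.137]
orientation: [-179.3, -0.1, -119.3]
force: [-0.6, -2.8, 2.1]
opening: 0.0703
gripper_force: 30.0
```

Run:
```python
from m import *
o=ctrl.get_obs(); print(o['tool_pos'],o['orientation'],o['opening'],o['force'],o['moment'])
i,p,D,r=meas('sc2',(.491,-.152),'scene'); _,b,_=load('scene0')
i,q,D,r=meas('s2',(.491,-.152),'side')
a=cv2.resize(p[130:330,190:400],None,fx=1.9,fy=1.9); c=cv2.resize(q[60:280,240:440],None,fx=1.73,fy=1.73)
h=min(a.shape[0],c.shape[0]); cv2.imwrite('pics/c6.png',np.hstack([a[:h],c[:h]]))
```

```text
[ 0.47177593 -0.18514767  0.13696403] [-1.79252761e+02 -5.46610787e-02 -1.19322701e+02] 0.07026768076183004 [-0.57733974 -2.78035516  2.09306474] [-0.94062438  0.35969432  0.03065496]
```

View pics/c6.png

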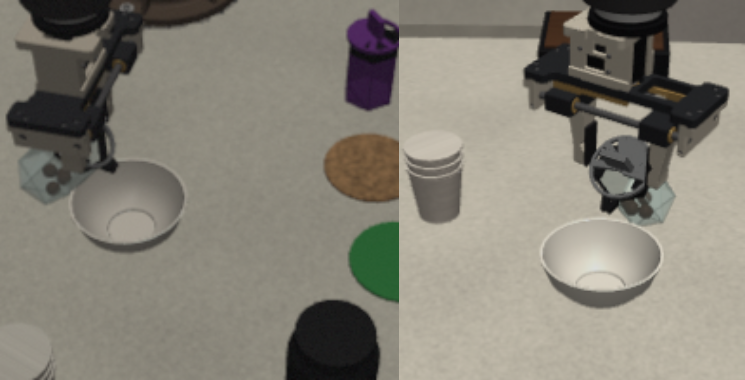

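```bash
cat > b.py <<'E'
from h import *
def bowl(t,zmin=.049):
    i,p,d=load(t); q=[]
    K=range(170,280); U=range(215,400) if 's'==t[0] and t[1]!='c' else range(215,300)
    for v in K:
        for u in U:
            if d[v,u]==0: continue
            P=pt(i,d,u,v)
            if .50<P[0]+.05 and np.hypot(P[0]-.491,P[1]+.15)<.10 and zmin<P[2]<.07 and (P[:2]-[.491,-.152])@[.485,.875]>-.03: q.append(P)
    q=np.array(q); A=np.c_[2*q[:,:2],np.ones(len(q))]; s=np.linalg.lstsq(A,(q[:,:2]**2).sum(1),rcond=None)[0]
    P=np.linalg.lstsq(np.c_[q[:,:2]-s[:2],np.ones(len(q))],q[:,2],rcond=None)[0]
    print(t,len(q),s[:2].round(4),np.sqrt(s[2]+s[:2]@s[:2]).round(4),'plane',P.round(3))
E
python3 - <<'E'
from b import *
for t in ['scene0','sc2','side0','s2']: bowl(t)
E
```

```text
scene0 187 [ 0.4924 -0.1542] 0.0647 plane [0.009 0.005 0.053]
sc2 201 [ 0.4925 -0.1537] 0.0648 plane [0.013 0.008 0.053]
side0 239 [ 0.4908 -0.1494] 0.0649 plane [0.008 0.007 0.052]
s2 253 [ 0.4907 -0.1488] 0.0649 plane [-0.002  0.004  0.052]
```

>>> step_arm(moves=[[[0.35,0.63,-0.31,0,6],[0.33,0.6,-0.37,0,6],[0.31,0.57,-0.42,0,6],[0.29,0.53,-0.47,0,6],[0.27,0.49,-0.52,0,6]]])

```text
clock: 14.9
tool_pos: [0.4869, -0.157, 0.1155]
orientation: [-179.3, -0.1, -119.3]
force: [0.4, -1.6, 0.8]
opening: 0.0697
gripper_force: 30.0
```

Run:
```python
from b import *
o=ctrl.get_obs(); print(o['tool_pos'],o['orientation'],o['opening'],o['force'],o['moment'])
snap('scene','sc3');snap('side','s3')
for t in ['sc3','s3']: bowl(t)
```

```text
[ 0.48688005 -0.15697681  0.11551916] [-1.79292576e+02 -6.33962332e-02 -1.19331985e+02] 0.06972725774116108 [ 0.42717872 -1.63462342  0.77422616] [-0.616405    0.22266382  0.03814067]
sc3 237 [ 0.4917 -0.1559] 0.0639 plane [0.038 0.046 0.053]
s3 329 [ 0.4896 -0.1512] 0.064 plane [0.027 0.036 0.053]
```

>>> step_arm(moves=[[[0,0,0,0,6.9],[0,0,0,0,6.9]]])

```text
clock: 15.2
tool_pos: [0.4865, -0.1575, 0.116]
orientation: [-179.3, -0.1, -119.3]
force: [-0.8, -1.3, 1.1]
opening: 0.0697
gripper_force: 30.0
```

>>> step_arm(moves=[[[0,0,0,0,6.95],[0,0,0,0,6.95]]])

```text
clock: 15.4
tool_pos: [0.4865, -0.1576, 0.1161]
orientation: [-179.3, -0.1, -119.4]
force: [-1.0, -0.9, 0.4]
opening: 0.0699
gripper_force: 30.0
```

```bash
cat > path.py <<'E'
import numpy as np,sys
def G(th,s):
    t=np.radians(th); return -67-34.5*np.cos(t)+s*np.sin(t), 55+34.5*np.sin(t)+s*np.cos(t)-4.7
def rows(t0,t1,n,s0,s1):
    th=np.linspace(t0,t1,n+1); s=np.linspace(s0,s1,n+1); a,z=G(th,s); da=np.diff(a)/10;dz=np.diff(z)/10
    print(a[-1].round(1),z[-1].round(1),[[float(round(.485*x,2)),float(round(.875*x,2)),float(round(y,2)),0,6] for x,y in zip(da,dz)])
E
python3 -c "
from path import *
rows(65,85,6,82.2,87.5);rows(85,100,6,87.5,91.5);rows(100,108,4,91.5,93.5)"
```

```text
17.2 92.3 [[0.22, 0.4, -0.33, 0, 6], [0.21, 0.38, -0.36, 0, 6], [0.2, 0.37, -0.39, 0, 6], [0.19, 0.35, -0.42, 0, 6], [0.18, 0.33, -0.44, 0, 6], [0.17, 0.3, -0.47, 0, 6]]
29.1 68.4 [[0.12, 0.21, -0.37, 0, 6], [0.11, 0.2, -0.38, 0, 6], [0.1, 0.18, -0.39, 0, 6], [0.09, 0.17, -0.41, 0, 6], [0.08, 0.15, -0.42, 0, 6], [0.07, 0.13, -0.43, 0, 6]]
32.6 54.2 [[0.05, 0.09, -0.35, 0, 6], [0.05, 0.08, -0.35, 0, 6], [0.04, 0.07, -0.36, 0, 6], [0.03, 0.06, -0.36, 0, 6]]
```

>>> step_arm(moves=[[[0.22,0.4,-0.33,0,6],[0.21,0.38,-0.36,0,6],[0.2,0.37,-0.39,0,6],[0.19,0.35,-0.42,0,6]]])

```text
clock: 15.8
tool_pos: [0.4951, -0.1421, 0.1006]
orientation: [-179.3, -0.1, -119.3]
force: [-0.3, -0.5, 1.8]
opening: 0.0698
gripper_force: 30.0
```

Run:
```python
from b import *
o=ctrl.get_obs(); print(o['tool_pos'],o['orientation'],o['opening'],o['force'],o['moment'])
snap('scene','sc4');snap('side','s4')
for t in ['sc4','s4']: bowl(t)
```

```text
[ 0.49508017 -0.14211448  0.10058187] [-1.79288978e+02 -7.31510875e-02 -1.19318697e+02] 0.06983701946067232 [-0.33037515 -0.54916772  1.76650916] [-0.5423604   0.23121583  0.0144584 ]
sc4 207 [ 0.4933 -0.1537] 0.0629 plane [0.009 0.015 0.054]
s4 349 [ 0.5062 -0.1375] 0.0506 plane [-0.087 -0.062  0.057]
```

>>> step_arm(moves=[[[0.18,0.33,-0.44,0,6],[0.17,0.3,-0.47,0,6],[0.13,0.24,-0.37,0,6],[0.12,0.22,-0.38,0,6]]])

```text
clock: 16.3
tool_pos: [0.5008, -0.1314, 0.084]
orientation: [-179.3, -0.1, -119.3]
force: [-0.5, -0.5, 0.2]
opening: 0.0699
gripper_force: 30.0
```

Run:
```python
from b import *
o=ctrl.get_obs(); print(o['tool_pos'],o['orientation'],o['opening'],o['force'],o['moment'])
snap('scene','sc5');snap('side','s5')
for t in ['sc5','s5']: bowl(t)
```

```text
[ 0.50084187 -0.13138185  0.08397476] [-1.79301658e+02 -7.63698029e-02 -1.19330014e+02] 0.06986927514132167 [-0.52628518 -0.45458196  0.2100579 ] [-0.50059883  0.33820216  0.00104898]
sc5 186 [ 0.4922 -0.1541] 0.0649 plane [ 0.001 -0.001  0.054]
s5 345 [ 0.512  -0.1256] 0.0428 plane [-0.068 -0.054  0.054]
```

>>> step_arm(moves=[[[0.11,0.2,-0.39,0,6],[0.1,0.18,-0.41,0,6],[0.09,0.16,-0.42,0,6],[0.08,0.14,-0.43,0,6],[0.05,0.09,-0.35,0,6],[0.05,0.09,-0.35,0,6],[0,0,0,0,6],[0,0,0,0,6]]])

```text
clock: 17.2
tool_pos: [0.5056, -0.1229, 0.0608]
orientation: [-179.3, -0.1, -119.3]
force: [-0.8, -0.1, 1.5]
opening: 0.0697
gripper_force: 30.0
```

Run:
```python
from b import *
o=ctrl.get_obs(); print(o['tool_pos'],o['orientation'],o['opening'],o['force'],o['moment'])
snap('scene','sc6');_,q,_=snap('side','s6')
bowl('sc6')
_,p,_=load('sc6')
a=cv2.resize(p[130:330,190:400],None,fx=1.9,fy=1.9); c=cv2.resize(q[60:280,240:440],None,fx=1.73,fy=1.73)
cv2.imwrite('pics/c7.png',np.hstack([a[:380],c[:380]]))
```

```text
[ 0.50564002 -0.12286573  0.06083539] [-1.79298168e+02 -6.28655998e-02 -1.19340370e+02] 0.06971441772037452 [-0.76195973 -0.0826442   1.48723241] [-0.03866691  0.40948768 -0.08011711]
sc6 246 [ 0.4989 -0.1503] 0.0561 plane [-0.001  0.017  0.056]
```

```bash
cat > balls.py <<'E'
from h import *
def balls(t):
    i,p,d=load(t); m=np.zeros(d.shape,np.uint8); Z={}
    for v in range(140,300):
        for u in range(200,420):
            if d[v,u]==0: continue
            b=p[v,u].astype(int)
            if b.sum()<270:
                P=pt(i,d,u,v)
                if np.hypot(P[0]-.491,P[1]+.152)<.16 and P[2]<.15: m[v,u]=255; Z[v,u]=P
    n,l,s,c=cv2.connectedComponentsWithStats(m)
    for k in range(1,n):
        if s[k,4]>8:
            q=np.array([P for (v,u),P in Z.items() if l[v,u]==k]); col=p[l==k].mean(0).round()
            print(t,s[k].tolist(),q.mean(0).round(3),'z',q[:,2].min().round(3),q[:,2].max().round(3),col)
E
python3 -c "
from balls import *
balls('sc6');balls('s6')"
```

```text
sc6 [237, 182, 63, 71, 778] [ 0.531 -0.119  0.117] z -0.003 0.15 [50. 54. 57.]
sc6 [222, 221, 6, 10, 35] [ 0.484 -0.218  0.097] z 0.082 0.109 [77. 81. 77.]
sc6 [236, 247, 48, 16, 160] [ 0.548 -0.158  0.043] z 0.029 0.055 [67. 72. 74.]
s6 [299, 164, 80, 63, 1611] [ 0.512 -0.107  0.108] z 0.003 0.15 [44. 45. 47.]
s6 [359, 169, 22, 10, 91] [ 0.47  -0.125  0.142] z 0.105 0.15 [53. 55. 56.]
s6 [327, 220, 26, 17, 68] [ 0.526 -0.1    0.039] z 0.025 0.053 [82. 88. 91.]
s6 [372, 221, 14, 13, 29] [ 0.446 -0.107  0.039] z 0.028 0.051 [83. 89. 91.]
```

>>> step_arm(moves=[[[0.04,0.07,-0.35,0,6],[0.03,0.06,-0.25,0,6],[0,0,0,0,6],[-0.1,-0.2,0,0,6],[0.15,0.25,0,0,6],[-0.15,-0.25,0,0,6],[0.15,0.25,0,0,6],[0,0,0,0,6],[0,0,0,0,6]]])

```text
clock: 18.2
tool_pos: [0.5081, -0.1213, 0.0559]
orientation: [-179.2, -0.0, -119.3]
force: [-1.1, -0.9, 6.8]
opening: 0.0698
gripper_force: 30.0
```

Run:
```python
from b import *
o=ctrl.get_obs(); print(o['tool_pos'],o['orientation'],o['opening'],o['force'],o['moment'])
_,p,_=snap('scene','sc7');_,q,_=snap('side','s7')
a=cv2.resize(p[150:290,200:330],None,fx=3,fy=3,interpolation=cv2.INTER_CUBIC); c=cv2.resize(q[130:270,280:415],None,fx=3,fy=3,interpolation=cv2.INTER_CUBIC)
cv2.imwrite('pics/c7.png',np.hstack([a,c])); print(a.shape,c.shape)
```

```text
[ 0.50805633 -0.12127952  0.05594177] [-1.79157579e+02 -1.34565218e-02 -1.19295598e+02] 0.06982557618141262 [-1.06122236 -0.93761416  6.82353751] [-0.48569841  0.36355017 -0.0099863 ]
(420, 390, 3) (420, 405, 3)
```

View pics/c7.png

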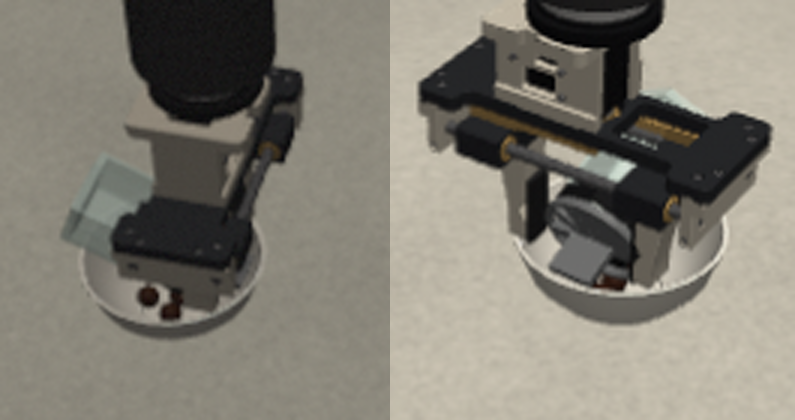

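>>> step_arm(moves=[[[0,0,0.5,0,6],[0,0,1,0,6],[0,0,1.5,0,6],[0,0,2,0,6],[0,0,2,0,6],[0,0,2,0,6],[0,0,1.5,0,6],[0,0,0.5,0,6],[0,0,0,0,6]]])

```text
clock: 19.2
tool_pos: [0.5069, -0.121, 0.1654]
orientation: [-179.3, -0.0, -119.3]
force: [0.8, 0.1, -3.8]
opening: 0.0699
gripper_force: 30.0
```

```bash
cat >> balls.py <<'E'
def brown(t):
    i,p,d=load(t); h=cv2.cvtColor(p,cv2.COLOR_BGR2HSV).astype(int); b=p.astype(int)
    m=(((b[...,2]-b[...,0])>12)&(b.sum(-1)<260)).astype(np.uint8)
    n,l,s,c=cv2.connectedComponentsWithStats(m)
    for k in range(1,n):
        if s[k,4]>6 and 170<c[k][1]<290 and 200<c[k][0]<420:
            P=onz(i,*c[k],.016); vs,us=np.where(l==k); z=[pt(i,d,u,v) for u,v in zip(us,vs)]
            print(t,s[k].tolist(),'ray@.016',P.round(3),'pt',np.median(z,0).round(3),p[l==k].mean(0).round())
E
python3 - <<'E'
from balls import *
from b import bowl
o=ctrl.get_obs(); print(o['tool_pos'],o['orientation'],o['opening'],o['force'],o['moment'])
snap('scene','sc8');snap('side','s8')
for t in ['sc7','sc8','s8']: brown(t)
bowl('sc8');bowl('s8')
E
```

```text
[ 0.5068817  -0.12102676  0.16538624] [-1.79250830e+02 -7.49107165e-03 -1.19347812e+02] 0.06992532371174599 [ 0.75238748  0.06411557 -3.82393603] [ 0.21320792 -0.1253058   0.02319517]
sc7 [286, 197, 8, 6, 28] ray@.016 [ 0.36  -0.05   0.016] pt [ 0.49  -0.077  0.139] [31. 46. 55.]
sc7 [361, 202, 49, 35, 764] ray@.016 [0.494 0.15  0.016] pt [0.485 0.154 0.004] [ 57.  82. 105.]
sc7 [367, 207, 6, 10, 34] ray@.016 [0.452 0.122 0.016] pt [0.441 0.126 0.004] [ 58.  84. 110.]
sc7 [246, 244, 7, 7, 30] ray@.016 [ 0.488 -0.174  0.016] pt [ 0.492 -0.174  0.018] [26. 32. 45.]
sc7 [254, 248, 8, 9, 40] ray@.016 [ 0.506 -0.159  0.016] pt [ 0.511 -0.159  0.019] [22. 27. 41.]
sc8 [361, 201, 49, 36, 1002] ray@.016 [0.489 0.149 0.016] pt [0.479 0.153 0.004] [ 56.  81. 105.]
sc8 [246, 245, 7, 6, 29] ray@.016 [ 0.489 -0.174  0.016] pt [ 0.493 -0.174  0.019] [24. 30. 43.]
sc8 [253, 245, 19, 12, 90] ray@.016 [ 0.502 -0.149  0.016] pt [ 0.505 -0.151  0.02 ] [23. 28. 42.]
s8 [343, 213, 19, 14, 146] ray@.016 [ 0.498 -0.155  0.016] pt [ 0.495 -0.155  0.016] [23. 31. 48.]
sc8 200 [ 0.4924 -0.1538] 0.0648 plane [0.013 0.004 0.053]
s8 230 [ 0.4908 -0.149 ] 0.065 plane [0.005 0.005 0.052]
```

Run:
```python
from h import *
for t,(u0,u1,v0,v1) in {'sc8':(242,276,240,262),'s8':(338,368,208,232)}.items():
    i,p,d=load(t); print(t)
    for v in range(v0,v1): print(''.join('%3d'%min(p[v,u].astype(int).sum()//4,199) for u in range(u0,u1)))
```

```text
sc8
 99100102103104105106108109111112107104 99 94 95 94 88 86 89 89 91 93 95102105104103102100 99 97 96 94
100101104104105107107108111107101 98 90 91 95104107105105105101 97 92 87 91 95102104103102101 99 98 95
102103104105107108108110105 95 87 99106112115115115115115115115115115110 99 87 88 99104104101100 98 96
103104105106107109109102 91 95103111115115115115115114114115115115115116115107 90 87 99103102100 99 96
103105105107108110 98 76 89110115115115116115115105 97 94 96104113115114115115110 89 88102104101 99 97
103105105108 99 92 62 42 68 90109115115116115105 73 36 21 33 67 93111108103 96 94 85 76 98104102100 97
104106106103 72 35 22 24 21 33 88110115115109 76 35 20 26 24 19 46 95 85 61 36 21 34 60 85100102100 97
103106107 86 47 18 22 25 23 21 47102115115 92 49 18 21 26 20 19 17 63 45 17 24 25 22 18 58 94102100 98
105106107 78 39 19 20 20 19 17 18100115115 84 39 17 17 20 20 18 15 15 17 17 22 23 21 18 35 90102 99 97
103106107 78 36 15 19 19 18 16 25 99116115 97 54 15 16 16 14 15 23 20 17 16 20 20 18 15 28 89101 99 96
103105107 91 52 17 15 15 16 12 43101105100 97 56 15 11 12 14 13 54
[... 2656 characters left out ...]
 88 94 97 43 18 18 20 22 22 19 17 61147155155156155155155155156
 96117135131138146155154152 90 35 23 23 23 19 17 19 17 17 16 92149156155155155156155155150
 66 67 81 87114131137133142114107106 87 80 74 54 45 27 22 32114146150150150151152156157147
 65 67 66 67 66 67 83 89117132135139120113115111107100 98102131142143139139139140139137135
 65 66 66 66 67 68 68 69 67 68 70 84 88 89105121124124124124124125125115113112111 93 74 68
 64 65 65 66 67 67 68 68 68 69 69 69 69 70 70 70 68 69 69 68 68 70 71 71 71 70 70 70 70 70
 63 64 65 66 66 66 67 68 68 68 68 68 69 69 69 69 69 70 70 70 70 70 70 70 70 70 69 69 69 69
 64 63 64 65 66 65 66 67 68 68 68 68 69 69 69 69 69 69 70 69 70 69 69 69 69 69 69 68 69 68
```

>>> step_arm(moves=[[[0,1,2,0,6],[0,2,2,0,6],[0,3,1,0,6],[0,3,0,0,6],[0,3,0,0,6],[0,2,0,0,6],[0,0,0,0,6],[0,0,4,0,6],[0,0,4,0,6],[0,0,1,0,6]]])

```text
clock: 20.3
tool_pos: [0.5084, 0.0186, 0.3085]
orientation: [-179.1, 0.1, -119.3]
force: [0.4, -0.5, -2.5]
opening: 0.0695
gripper_force: 30.0
```

>>> step_arm(moves=[[[0,0,-1,0,6],[0,0,-2,0,6],[0,0,-3,0,6],[0,0,-4,0,6],[0,0,0,0,6],[0,0,0,0,6]]])

```text
clock: 20.9
tool_pos: [0.506, 0.0181, 0.2038]
orientation: [-179.4, -0.3, -119.3]
force: [0.3, -0.0, -2.6]
opening: 0.0693
gripper_force: 29.9
```

```bash
cat > tilt.py <<'E'
from h import *
o=ctrl.get_obs(); t=o['tool_pos']; print(o['clock'],t,o['orientation'],o['opening'],o['force'],o['moment'],'along(mm)',(np.array(o['moment'][:2])@[.875,-.485]/4*1000).round(1))
import sys
if len(sys.argv)>1:
    G=t+[0,0,.0047]; p=np.array([.485,.875])
    for c in ['side','scene']:
        i,im,d=snap(c,c+sys.argv[1]); Q=[]
        for v in range(0,480):
            for u in range(0,640):
                if d[v,u]==0: continue
                P=None
                if True:
                    e,r=ray(i,u,v) if False else (None,None)
        K=np.array(i['camera_matrix']); vv,uu=np.mgrid[0:480,0:640]
        x=np.stack([(uu-K[0,2])/K[0,0],(vv-K[1,2])/K[1,1]],-1); s=x.copy()
        for _ in range(8): s=x/(1+i['k1']*(s**2).sum(-1,keepdims=True))
        D=np.array(i['eye'])+(np.concatenate([s,np.ones((480,640,1))],-1)*d[...,None])@rot(i).T
        R=D-G; a=R[...,:2]@p; l=R[...,:2]@[-p[1],p[0]]; z=R[...,2]
        m=(abs(l)<.033)&(np.hypot(a,z)<.12)&(d>0)&((z<-.02)|(abs(a)>.045))&(D[...,2]>.012)
        h,xe,ye=np.histogram2d(z[m]*1000,a[m]*1000,bins=[np.arange(-120,130,15),np.arange(-120,130,15)])
        print(c,m.sum()); print(h[::-1].astype(int))
E
sed -i '/for v in range(0,480):/,/(None,None)/d' tilt.py
python3 tilt.py A
```

```text
20.9 [0.50597556 0.01809761 0.20375882] [-179.41081195   -0.25955215 -119.34000261] 0.06931043385968041 [ 0.29511019 -0.0295918  -2.64285316] [ 0.12106316 -0.1159265   0.02056081] along(mm) 40.5
side 1354
[[ 0  0  0  0  0  0  0  0  0  0  0  0  0  0  0  0]
 [ 0  0  0  0  0  0  0  0  0  0  0  0  0  0  0  0]
 [ 0  0  0  0  0  0  0  0  0  0  0  0  0  0  0  0]
 [ 0  0  0  0  0  0  0  0  0  0  0  0  0  0  0  0]
 [ 0  0  0  0  0  0  0  0  0  0  0  0  0  0  0  0]
 [ 0  0  0  0  0  0  0  0  0  0  0  0  0  0  0  0]
 [ 0  0  0  0  0  0  0  0  0  0  0  0  0  0  0  0]
 [ 0  0  0  0  0  0  0  0  0  0  0  0  0  0  0  0]
 [ 0  0  0  0  0  0  0  0  0  0  0  0  0  0  0  0]
 [ 0  0  0  0  0  0 11 37 74 56  0  0  0  0  0  0]
 [ 0  0  0  0  0 44 92 84 87 67 31  0  0  0  0  0]
 [ 0  0  0  0 28 68 81 83 47  0  0  0  0  0  0  0]
 [ 0  0  0  1 44 43 62 84  7  0  0  0  0  0  0  0]
 [ 0  0  0  0  1 19 84 31  0  0  0  0  0  0  0  0]
 [ 0  0  0  0  0 20 64  1  0  0  0  0  0  0  0  0]
 [ 0  0  0  0  0  0  3  0  0  0  0  0  0  0  0  0]]
scene 890
[[ 0  0  0  0  0  0  0  0  0  0  0  0  0  0  0  0]
 [ 0  0  0  0  0  0  0  0  0  0  0  0  0  0  0  0]
 [ 0  0  0  0  0  0  0  0  0  0  0  0  0  0  0  0]
 [ 0  0  0  0  0  0  0  0  0  0  0  0  0  0  0  0]
 [ 0  0  0  0  0  0  0  0  0  0  0  0  0  0  0  0]
 [ 0  0  0  0  0  0  0  0  0  0  0  0  0  0  0  0]
 [ 0  0  0  0  0  0  0  0  0  0  0  0  0  0  0  0]
 [ 0  0  0  0  0  0  0  0  0  0  0  0  0  0  0  0]
 [ 0  0  0  0  7  0  0  0  0  0  0  0  0  0  0  0]
 [ 0  0  0  2 47 32 20 16 27 31  0  0  0  0  0  0]
 [ 0  0  0 25 57 39 34 22 23 23  4  0  0  0  0  0]
 [ 0  0  6 52 36 35 29 20  6  0  0  0  0  0  0  0]
 [ 0  0 23 42 38 39 23 13  0  0  0  0  0  0  0  0]
 [ 0  0  2 15 33 28 16  3  0  0  0  0  0  0  0  0]
 [ 0  0  0  0  3 12  7  0  0  0  0  0  0  0  0  0]
 [ 0  0  0  0  0  0  0  0  0  0  0  0  0  0  0  0]]
```

>>> step_arm(moves=[[[0,0,5,0,6],[0,0,5,0,6],[0,0,2,0,6],[0,0,-1,0,6],[0,0,-2,0,6],[0,0,-4,0,6],[0,0,-5,0,6],[0,0,0,0,6],[0,0,0,0,6],[0,0,0,0,6]]])

```text
clock: 22.0
tool_pos: [0.5085, 0.0192, 0.2074]
orientation: [-179.1, 0.1, -119.3]
force: [0.8, 0.3, -4.2]
opening: 0.0689
gripper_force: 29.8
```

```bash
python3 tilt.py B | grep -v '0  0  0  0  0  0  0  0  0  0  0  0  0  0  0  0'
```

```text
22.0 [0.50852691 0.01917272 0.20739467] [-1.79119912e+02  7.04901750e-02 -1.19303608e+02] 0.06887959955628835 [ 0.81826298  0.34573162 -4.18394518] [ 0.14019138 -0.10659609  0.05821332] along(mm) 43.6
side 1644
[[  0   0   0   0   0   0   0   0   0   0   0   0   0   0   0   0]
 [  0   0   0   0   0   0   0   0   0   0   0   0   0   0   0   0]
 [  0   0   0   0   0   0   0   0   0   0   0   0   0   0   0   0]
 [  0   0   0   0   0   0   0   0   0   0   0   0   0   0   0   0]
 [  0   0   0   0   0   0   0   0   0   0   0   0   0   0   0   0]
 [  0   0   0   0   0   0   0   0   0   0   0   0   0   0   0   0]
 [  0   0   0   0   0   0   0   0   0   0   0   0   0   0   0   0]
 [  0   0   0   0   0   0   0   0   0   0   0   0   0   0   0   0]
 [  0   0   0   0   0   0   0   0   0   0   0   0   0   0   0   0]
 [  0   0   0   0   0   0   8  41  55  94  72   0   0   0   0   0]
 [  0   0   0   0   0  28  92  78 116  49  20   0   0   0   0   0]
 [  0   0   0   0   0  78  73  54 141  14   0   0   0   0   0   0]
 [  0   0   0   0   0  15  28  78 121   0   0   0   0   0   0   0]
 [  0   0   0   0   0   3  26 108  62   0   0   0   0   0   0   0]
 [  0   0   0   0   0   1  15 131  26   0   0   0   0   0   0   0]
 [  0   0   0   0   0   0   0  16   1   0   0   0   0   0   0   0]]
scene 961
 [ 0  0  0  0 10 32 24 18 22 35 18  0  0  0  0  0]
 [ 0  0  0  0 29 42 38 31 57 10  3  0  0  0  0  0]
 [ 0  0  0  2 40 36 35 33 29  1  0  0  0  0  0  0]
 [ 0  0  0 11 40 38 40 26 17  0  0  0  0  0  0  0]
 [ 0  0  0 22 36 37 33 28  4  0  0  0  0  0  0  0]
 [ 0  0  0  1 10 18 29 22  0  0  0  0  0  0  0  0]
 [ 0  0  0  0  0  0  0  4  0  0  0  0  0  0  0  0]]
```

>>> step_arm(moves=[[[0,0.7,0,0,6],[-0.2,1.5,0,0,6],[-0.4,2.5,0,0,6],[-0.4,3,0,0,6],[-0.4,3,0,0,6],[-0.4,2.7,0,0,6],[-0.2,2,-0.3,0,6],[-0.2,1,-0.7,0,6],[0,0.5,-1,0,6],[0,0,-1,0,6]]])

```text
clock: 23.1
tool_pos: [0.4847, 0.1881, 0.1742]
orientation: [-179.3, -0.1, -119.3]
force: [0.0, 0.3, -3.7]
opening: 0.0689
gripper_force: 29.8
```

>>> step_arm(moves=[[[0,0,-1,0,6],[0,0,-1,0,6],[0,0,-0.5,0,6],[0,0,0,0,6],[0,0,0,0,6]]])

```text
clock: 23.6
tool_pos: [0.485, 0.1876, 0.15]
orientation: [-179.3, -0.1, -119.4]
force: [0.2, -0.4, -2.8]
opening: 0.0683
gripper_force: 29.8
```

```bash
python3 tilt.py C | grep -v '0  0  0  0  0  0  0  0  0  0  0  0  0  0  0  0'
```

```text
23.6 [0.48501807 0.18758613 0.15000615] [-1.79284114e+02 -7.30022858e-02 -1.19354223e+02] 0.06832495072741397 [ 0.20975295 -0.37563044 -2.82110217] [ 0.04604621 -0.0758537  -0.03189003] along(mm) 19.3
side 1908
[[  0   0   0   0   0   0   0   0   0   0   0   0   0   0   0   0]
 [  0   0   0   0   0   0   0   0   0   0   0   0   0   0   0   0]
 [  0   0   0   0   0   0   0   0   0   0   0   0   0   0   0   0]
 [  0   0   0   0   0   0   0   0   0   0   0   0   0   0   0   0]
 [  0   0   0   0   0   0   0   0   0   0   0   0   0   0   0   0]
 [  0   0   0   0   0   0   0   0   0   0   0   0   0   0   0   0]
 [  0   0   0   0   0   0   0   0   0   0   0   0   0   0   0   0]
 [  0   0   0   0   0   0   0   0   0   0   0   0   0   0   0   0]
 [  0   0   0   0   0   0   0   0   0   0   0   0   0   0   0   0]
 [  0   0   0   0   0   0   0  15  63  92  84   0   0   0   0   0]
 [  0   0   0   0   0   0  32  76 106  26  12   0   0   0   0   0]
 [  0   0   0   0   0  29  82  77 125   5   0   0  62 144 161  20]
 [  0   0   0   0  11  54  72  75  82   0   0   0   0   0   0   0]
 [  0   0   0   0  65  50  27  93  41   0   0   0   0   0   0   0]
 [  0   0   0   0   2  12   5  94   7   0   0   0   0   0   0   0]
 [  0   0   0   0   0   0   0   7   0   0   0   0   0   0   0   0]]
scene 1109
 [ 0  0  0  0  1  0  0  0  0  0  0  0  0  0  0  0]
 [ 0  0  0  0 16 31 25 13 14 31 15  0  0  0  0  0]
 [ 0  0  0  0 32 38 31 27 23  6  4  0  0  0  0  0]
 [ 0  0  0  1 41 38 34 27 17  1  0  3 33 46 49  6]
 [ 0  0  0 12 44 34 31 20  8  0  0  0 29 27 16  0]
 [ 0  0  0 26 34 29 27 20  6  0  0  0 24 24  1  0]
 [ 0  0  0  0 11 21 24 16  0  0  0  0 18  2  0  0]
 [ 0  0  0  0  0  0  1  1  0  0  0  0  0  0  0  0]]
```

>>> step_arm(moves=[[[0,0,-1,0,6],[0,0,-1,0,6],[0,0,-0.8,0,6],[0,0,-0.5,0,6],[0,0,-0.2,0,6],[0,0,0,0,6]]])

```text
clock: 24.3
tool_pos: [0.4847, 0.1877, 0.1145]
orientation: [-179.3, -0.1, -119.3]
force: [0.4, -0.9, -4.4]
opening: 0.0688
gripper_force: 29.8
```

>>> step_arm(moves=[[[0,0,-0.3,0,6],[0,0,-0.2,0,6],[0,0,0,0,6]]])

```text
clock: 24.6
tool_pos: [0.4847, 0.1877, 0.1097]
orientation: [-179.3, -0.1, -119.3]
force: [0.7, -0.7, -2.9]
opening: 0.0685
gripper_force: 29.8
```

>>> step_arm(moves=[[[0,0,-0.3,0,6],[0,0,0,0,6]]])

```text
clock: 24.8
tool_pos: [0.4855, 0.1882, 0.1074]
orientation: [-179.2, 0.0, -119.3]
force: [0.4, -0.1, 1.7]
opening: 0.0691
gripper_force: 29.9
```

>>> step_arm(moves=[[[-0.36,-0.66,0.0,0,6],[-0.36,-0.66,-0.03,0,6],[-0.36,-0.66,-0.09,0,6],[0,0,0,0,6]]])

```text
clock: 25.2
tool_pos: [0.4734, 0.167, 0.1058]
orientation: [-179.3, -0.1, -119.4]
force: [0.4, 0.1, 0.5]
opening: 0.0688
gripper_force: 31.3
```

```bash
python3 tilt.py D | grep -v '0  0  0  0  0  0  0  0  0  0  0  0  0  0  0  0'
```

```text
25.2 [0.47340621 0.1669543  0.10582308] [-1.79293806e+02 -6.73340002e-02 -1.19369951e+02] 0.0687537930378981 [0.36576755 0.06864241 0.48547758] [ 0.32876794 -0.3631969   0.01488182] along(mm) 116.0
side 1775
[[  0   0   0   0   0   0   0   0   0   0   0   0   0   0   0   0]
 [  0   0   0   0   0   0   0   0   0   0   0   0   0   0   0   0]
 [  0   0   0   0   0   0   0   0   0   0   0   0   0   0   0   0]
 [  0   0   0   0   0   0   0   0   0   0   0   0   0   0   0   0]
 [  0   0   0   0   0   0   0   0   0   0   0   0   0   0   0   0]
 [  0   0   0   0   0   0   0   0   0   0   0   0   0   0   0   0]
 [  0   0   0   0   0   0   0   0   0   0   0   0   0   0   0   0]
 [  0   0   0   0   0   0   0   0   0   0   0   0   0   0   0   0]
 [  0   0   0   0   0   0   0   0   0   0   0   0   0  10 104 156]
 [  0   0   0   0   0   0   0  11  45  82  32   0   0   0   0   0]
 [  0   0   0   0   0   0  26  78  73 116   0   0   0   0   0   0]
 [  0   0   0   0   0  27  85  60  82 121   0   0   0   0   0   0]
 [  0   0   0   0   0  71  35  30  88 108   0   0   0   0   0   0]
 [  0   0   0   0   0  17   4   8 108  90   0   0   0   0   0   0]
 [  0   0   0   0   0   0   0   1  67  40   0   0   0   0   0   0]
 [  0   0   0   0   0   0   0   0   0   0   0   0   0   0   0   0]]
scene 998
 [ 0  0  0  0  0  0  0  0  0  0  0  0  0 15 40 53]
 [ 0  0  0  0  0 17 19 17  8 21  7  0  0  8 27 20]
 [ 0  0  0  0  0 32 31 20 36 20  0  0  0  8 34 20]
 [ 0  0  0  0  2 30 31 30 25 14  0  0  0 10 34  6]
 [ 0  0  0  0  6 29 28 29 28 15  0  0  0  7 16  0]
 [ 0  0  0  0  9 29 28 32 26  8  0  0  0  3  2  0]
 [ 0  0  0  0  5 16 19 11 14  3  0  0  0  0  0  0]
```

>>> step_arm(moves=[[[-0.36,-0.66,-0.15,0,6],[-0.3,-0.55,-0.15,0,6],[-0.15,-0.25,-0.1,0,6],[0,0,0,0,6]]])

```text
clock: 25.7
tool_pos: [0.4695, 0.1559, 0.1054]
orientation: [-179.0, 0.4, -119.2]
force: [-2.8, 4.6, 24.0]
opening: 0.0603
gripper_force: 17.8
```

```bash
python3 tilt.py E | grep -v '0  0  0  0  0  0  0  0  0  0  0  0  0  0  0  0'
```

```text
25.7 [0.46945819 0.15589223 0.10544312] [-179.02382031    0.3942122  -119.20847007] 0.060320846408928486 [-2.83838526  4.55333131 23.95829682] [1.24918936 0.42763994 0.01884504] along(mm) 221.4
side 1811
[[  0   0   0   0   0   0   0   0   0   0   0   0   0   0   0   0]
 [  0   0   0   0   0   0   0   0   0   0   0   0   0   0   0   0]
 [  0   0   0   0   0   0   0   0   0   0   0   0   0   0   0   0]
 [  0   0   0   0   0   0   0   0   0   0   0   0   0   0   0   0]
 [  0   0   0   0   0   0   0   0   0   0   0   0   0   0   0   0]
 [  0   0   0   0   0   0   0   0   0   0   0   0   0   0   0   0]
 [  0   0   0   0   0   0   0   0   0   0   0   0   0   0   0   0]
 [  0   0   0   0   0   0   0   0   0   0   0   0   0   0   0   0]
 [  0   0   0   0   0   0   0   0   0   0   0   0   0   0  18 102]
 [  0   0   0   0   0   0   1  23  43 106   1   1   0   0   0   0]
 [  0   0   0   0   0   0  48  86  66 197   6   0   0   0   0   0]
 [  0   0   0   0   0  11 121  51  50 208   9   0   0   0   0   0]
 [  0   0   0   0   0   0  15  25  48 214  17   0   0   0   0   0]
 [  0   0   0   0   0   0   0   0  18 198  15   0   0   0   0   0]
 [  0   0   0   0   0   0   0   0   4 103   6   0   0   0   0   0]
 [  0   0   0   0   0   0   0   0   0   0   0   0   0   0   0   0]]
scene 713
 [ 0  0  0  0  0  0  0  0  0  0  0  0  0  0 21 45]
 [ 0  0  0  0  0  7  6  3  6 23  1  0  0  0 15 22]
 [ 0  0  0  0  0 16 17 11 19 28  0  0  0  0 15 20]
 [ 0  0  0  0  0 14 24 22 28 31  0  0  0  0 13  6]
 [ 0  0  0  0  0 15 27 27 28 24  0  0  0  0  6  0]
 [ 0  0  0  0  0 11 25 24 27 28  0  0  0  0  0  0]
 [ 0  0  0  0  0  4 11 15 15 13  0  0  0  0  0  0]
```

>>> step_arm(moves=[[[0,0,0,0,7.8],[0,0,0,0,8.7],[0,0,0,0,8.7],[0,0,1,0,8.7],[0,0,2,0,8.7],[0,0,2.5,0,8.7],[0,0,3,0,8.7],[0.4,2,3,0,8.7],[0.4,2.5,3,0,8.7],[0,0,0,0,8.7]]])

```text
clock: 26.8
tool_pos: [0.4757, 0.201, 0.2506]
orientation: [-179.1, 0.2, -119.2]
force: [0.1, 0.2, -0.4]
opening: 0.087
gripper_force: 0.0
```

Run:
```python
from m import *
o=ctrl.get_obs(); print(o['clock'],o['tool_pos'],o['orientation'])
i,p,D,r=meas('w9',(.469,.157))
for lo,hi in [(.125,.145),(.103,.111)]:
  m=(r<.055)&(D[...,2]>lo)&(D[...,2]<hi); q=D[m][:,:2].astype(np.float32)*1000
  if m.sum()>5: print(m.sum(),cv2.minAreaRect(q),cv2.minEnclosingCircle(q),D[m][:,2].mean())
b=p.astype(int); m=((b[...,2]-b[...,0])>25)&(D[...,2]<.009)&(D[...,2]>.001)&(r<.09); q=D[m][:,:2].astype(np.float32)*1000
print('coaster',m.sum(),cv2.minEnclosingCircle(q),cv2.minAreaRect(q))
c=np.array(cv2.minEnclosingCircle(D[(r<.055)&(abs(D[...,2]-.107)<.004)][:,:2].astype(np.float32))[0])
R=np.hypot(D[...,0]-c[0],D[...,1]-c[1]); m=(R>.0385)&(R<.055)&(D[...,2]>.08)&(D[...,2]<.102)
q=D[m][:,:2]-c; a=np.degrees(np.arctan2(q[:,1],q[:,0])); print('beak',m.sum(),np.degrees(np.arctan2(q[:,1].mean(),q[:,0].mean())),np.percentile(a,[2,50,98]))
```

```text
26.8 [0.47567324 0.20102759 0.25059745] [-179.14769313    0.22750831 -119.24223951]
650 ((460.9567565917969, 155.37464904785156), (8.235763549804688, 29.866540908813477), 55.29934310913086) ((460.7739562988281, 155.05052185058594), 15.060683250427246) 0.13468395651345696
4889 ((461.0042724609375, 155.02777099609375), (71.425537109375, 71.64056396484375), 39.034461975097656) ((461.04949951171875, 155.248046875), 36.230953216552734) 0.10700046108342243
coaster 4542 ((468.35467529296875, 156.45550537109375), 60.4840087890625) ((467.8924255371094, 156.17324829101562), (118.22848510742188, 119.83345794677734), 61.989959716796875)
beak 250 57.02017729414715 [45.8238776  56.89978467 68.42503755]
```

Run:
```python
from balls import *
from b import bowl
snap('scene','sc9'); brown('sc9'); bowl('sc9')
from plant import close_job
print(close_job())
```

```text
sc9 [361, 203, 49, 34, 719] ray@.016 [0.502 0.146 0.016] pt [0.496 0.147 0.004] [ 57.  80. 101.]
sc9 [246, 245, 7, 6, 28] ray@.016 [ 0.488 -0.174  0.016] pt [ 0.492 -0.174  0.019] [25. 30. 43.]
sc9 [253, 245, 19, 12, 92] ray@.016 [ 0.502 -0.148  0.016] pt [ 0.504 -0.15   0.019] [23. 29. 42.]
sc9 196 [ 0.4928 -0.1535] 0.0645 plane [0.013 0.007 0.053]
the job is handed in; nothing more can be done
None
```

I handed the job in at about 27 s and no verdict came back: by my measurements all four balls lie in the bowl, which has not moved, and the jar stands upright about 8 mm off the coaster's centre with the dial within about 0.05 rad of the largest opening; two slips were an early reach test past the arm's range that showed a brief wrist-force reading of about 130 N (vertical), over the 120 N limit, and one viewed picture over the 800 x 600 limit.

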